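# Lock the lunch box: fold both clip flaps over and snap them under the rim

## Robot

A 7-joint arm with a two-finger parallel gripper is mounted at the origin on a cart in front of the work surface, level with it; the furniture and walls round the work are solid. World frame = base frame: x ahead of the robot, y to its left, z up, the work surface at z = 0. Lengths are in m, angles in rad, forces in N, time in s.
With the tool pointing down it reaches from about 0.4 to 0.875 m from the base axis. Payload 19.3 kg.
Tool frame: the origin (TCP) lies where the fingers leave the gripper's body, on its centre line; the fingertips stand bot.tip_reach ahead of it and the grasp point (between the pads) lies 54 mm ahead of it (bot.tip_reach is the distance from the TCP to the fingertips, in m); z points along the fingers, y is the line along which they close (so a half turn about z gives the same grasp; the last joint's range is limited). The gripper opens to 85 mm and grips with 20 to 120 N. Pads are 22 mm wide; open, the fingers measure 114 mm over their backs; the gripper's body (76 mm by 85 mm) begins 54 mm behind the grasp point. The pads swing forward as they close: fully open they stand 13 mm farther back than shut.
Start: joints at [-1.249, 0.521, -0.036, 1.599, 0.021, 1.021, -0.113], TCP at [0.239, 0.578, 0.304] pointing down, gripper open.
Joint ranges: [-2.91, 2.91], [-0.3, 2.13], [-1.5, 1.42], [0.17, 2.43], [-1.26, 4.41], [0.16, 1.93], [-2.52, 2.52]. Speed limits (rad/s): [1.89, 1.89, 2.39, 2.39, 3.01, 3.01, 3.01].

## Interface

Orientations are given as [roll, pitch, yaw] about the fixed x, y, z axes, in that order (R = Rz(yaw) Ry(pitch) Rx(roll)).
In Python, from workcell import bot gives the robot as it stands. The module is installed in compiled form; this text tells all that it offers.
- The arm moves only by the shell command python3 -m jog 'ROWS' [FORCE]. ROWS is JSON, a list that holds one entry, the list of rows, each a list of 7 numbers: the shift along the tool's x, y, z in mm, then the turn, a rotation vector about the tool's x, y, z in rad, then the opening, from 0 (shut) to 1 (fully open). In form: [[[tx, ty, tz, wx, wy, wz, fingers], ...]]. A call has 1 to 5 rows; each row shifts and turns the commanded pose from where the row before left it, along the tool's axes as they then stand; what a row does not reach is not made up. A row lasts 1/10 s, in which the tool goes at most 50 mm and 8.59 degrees, less where a joint would pass 70% of its speed; a pose out of reach is approached as far as the arm can. A call is refused whole if a number of a shift passes 50 or a number of a turn 0.15, either way. A call with a gripper value outside its range is refused whole. The fingers move at their own pace and stop on an object; FORCE is the grip in N (left out, the last holds). Time passes only in rows, so rows that do not move let the fingers close. It gives the time, the measured TCP pose, the force, the opening and the grip force at its end, in the units of the state.
- bot.observe(): the state, without advancing time (a new reading comes with each control period).
- bot.grab_frame(name): name is "scene" or "side" or "wrist"; returns a dict with "img" (384x512x3 uint8, red, green, blue), "intrinsics" (3x3 intrinsics, pixels), "R" (3x3) and "t" (3): a world point X has camera coordinates R X + t; the wrist camera has in their place "tool_from_camera" (4x4, takes a point from camera to tool coordinates, whose origin is the TCP and whose axes are the flange's). Camera axes: x right, y down, z forward; pixel columns grow to the right and rows downward; lengths in m; the calibration is good to about 2 mm. A picture is of the moment at which its call begins: read the wrist's pose just before it. There is no depth.
- bot.job_done(): hands the job in; it is judged then, once.
Trained networks look in a picture, given as the dict that the camera call returned (one of the last four; its "shot" number tells which), for a name from the list of things; names that differ only in an ending like _2 or _b are one class to them, and where a whole thing is asked for, a point or a joint stands for the part that bears it (a point fixed in the world has none). Each returns a list of dicts, best first, with "conf" (0 to 1); they miss things now and then, are a little off and sometimes report something else, mostly with a low value. They report only what shows in the picture. A call takes as long as a camera call.
- bot.trace(query, picture): "region" (384x512 bool, what is visible of it).
- bot.spot_point(query, picture): "xyz" ([x, y, z] in m, in world coordinates, good to about 4 mm: a listed point, or the origin of a listed thing).
The state is a dict: "clock": time; "qpos": joint angles; "qd": joint speeds; "joint_efforts": joint torques, N m; "position": TCP position; "tool_rot": TCP orientation; "force": force on the tool from outside, world axes, zero at the start; "moment": the same for the moment, N m; "grip_width": finger opening in m; "finger_force": force on a finger pad.
Only numpy, scipy, OpenCV 4.12 (cv2) and the standard library are available. Lean on these libraries where they do the work, as an engineer would, in place of code of your own. Each camera call takes 0.05 s, during which the arm holds its last target. There are 200 camera calls.

## Task

The lid of the packed lunch box is on but not locked: both teal clip flaps still stand up. Push each flap over and down the outside of the box, then press it inward and down until its ridge snaps home beneath the rim, so that both sides are locked. Leave the box standing where it is - do not lift it, tip it or shove it along - and leave the things round it alone.

Things in the scene. Friction and masses are not known exactly. Their poses are not given: they have to be found in the camera images.
- lunch_box: Loose clear plastic lunch box packed with mandarins, 1.2 kg in all; it slides when pushed sideways with 5 to 8 N. Origin: centre of its underside; x along its long sides, y to its left, z up. Rim 196 mm long (x), 148 mm wide (y), top 80 mm up. The rim's outward lip is 10 mm thick (70 to 80 mm up), 8 mm deep, its round edge on the long sides 74 mm from the centre plane.
- lid_top (a point): Middle of the milky lid's top, 87 mm above the box's underside. The lid (196 x 148 mm) lies on a soft gasket: edge top 85 mm up, raised middle panel (144 x 68 mm) 88 mm up. It cannot come off; it can be pressed down 4 mm against about 2 N per mm, and the flaps pull it down about 1 mm when they lock.
- flap_left (a joint): Angle (rad) of the teal flap on the box's left (+y) long side. 0 = locked: hanging down outside the rim, ridge under the lip; 1.57 = straight out sideways; 3.14 = straight up, almost at its stop (3.25). It stays where it is left. Its ridge meets the lip at about 0.25, hardest there (1 to 2 N at the edge along its arc, inward and down; a level push sticks and shoves the box), then clicks home.
- flap_right (a joint): The same for the flap on the box's right (-y) long side, mirrored: 0 = locked, grows as it opens outward and up.
- flap_left_hinge (a point): Middle of the left flap's hinge axis, which runs along the box's x: 66 mm left of the box's centre plane (8 mm inside the lip's edge), 86.5 mm up. The flap is 100 mm long along x, centred on the box, 3 mm thick. Locked, it reaches 45 mm below the axis, its outer face 78 mm from the centre plane (rolled free edge: 79 mm). Its inner ridge is round, 4 mm thick, 18 mm below the axis.
- flap_right_hinge (a point): The same point of the right flap, 66 mm to the right of the box's centre plane, 86.5 mm up; the flap is the left one's mirror image.
- flap_left_edge (a point): Middle of the left flap's free edge (the lower edge when closed), 46 mm from its hinge axis.
- flap_right_edge (a point): Middle of the right flap's free edge (the lower edge when closed), 46 mm from its hinge axis.
- mug: Bystander: mug with yellow stripes, 86 x 120 x 101 mm, loose; origin under its centre.
- teaspoon: Bystander: metal teaspoon, 137 x 28 x 13 mm, loose.
- glass: Bystander: clear drinking glass, 80 mm wide, 91 mm tall, loose; origin under its centre.
- mandarin_a: Bystander: loose mandarin, 55 mm wide, 48 mm tall; origin under its centre.
- mandarin_b: Bystander: second loose mandarin, 55 mm wide, 48 mm tall; origin under its centre.
- spice_jar: Bystander: spice jar with a black cap, 40 mm wide, 105 mm tall, loose; origin under its centre.

How it is judged:
On the way:
1. one of the flaps has snapped home (value of joint any of flap_left, flap_right below 0.12 rad), for 0.2 s.
At the end, for the whole second after the job is handed in: Both flaps are locked (each joint below 0.12 rad, its ridge beneath the lip), and the box stands upright and still on the worktop within 50 mm of where it stood (value of joint each of flap_left, flap_right below 0.12 rad and distance of lunch_box from where it was at the start of the episode below 0.05 m and angle between lunch_box's own z axis and vertical below 0.05 rad and height (world z) of lunch_box below 0.006 m and linear speed of lunch_box below 0.02 m/s); the robot touches nothing.
It fails at once if the box is lifted (height (world z) of lunch_box above 0.015 m).
It fails at once if the box is tipped (angle between lunch_box's own z axis and vertical above 0.2 rad).
It fails at once if the box is shoved more than 60 mm (distance of lunch_box from where it was at the start of the episode above 0.06 m).
It fails at once if a bystander is disturbed (moved more than 30 mm) (distance of any of mug, teaspoon, glass, mandarin_a, mandarin_b, spice_jar from where it was at the start of the episode above 0.03 m).
It also fails if it takes over 42 s, if anything falls off the work surface, if the arm or the gripper's body presses on something with over 40 N, if the wrist force passes 120 N, or if a joint passes its speed limit or range.

## Working session

There is one attempt and no reset: what is moved stays moved. The work goes in short steps, Python scripts to look and compute and a shell command to move; the robot and the scene stay as the last step left them, time stands still between calls to the robot, and variables do not carry over. Pictures are saved under pics/ and viewed, at most 10 in all, crops included, and the job is handed in when it is done.

```bash
mkdir -p pics; cat > h.py <<'E'
import numpy as np, cv2
from workcell import bot
def shot(n,f):
    p=bot.grab_frame(n); cv2.imwrite('pics/'+f,p['img'][:,:,::-1]); return p
def proj(p,X):
    c=p['R']@np.array(X)+p['t']; u=p['intrinsics']@c; return u[:2]/u[2]
E
python3 - <<'E'
from h import *
s=bot.observe(); print(s['clock'],s['position'],s['tool_rot'],bot.tip_reach,s['grip_width'])
for n in ['scene','side']:
    p=shot(n,n+'0.png')
    print(n, 'cam',-p['R'].T@p['t'])
    for q in ['lunch_box','lid_top','flap_left_hinge','flap_right_hinge','flap_left_edge','flap_right_edge','mug','teaspoon','glass','mandarin_a','spice_jar']:
        for r in bot.spot_point(q,p)[:2]: print(q,np.round(r['xyz'],3),round(r['conf'],2))
a=cv2.imread('pics/scene0.png');b=cv2.imread('pics/side0.png')
cv2.imwrite('pics/both.png',cv2.resize(np.hstack([a,b]),(800,300)))
E
```

```text
0.0 [0.23858857 0.57741856 0.30333212] [-3.14050302e+00  7.87694017e-05  2.74979362e+00] 0.0726 0.08492932897358811
scene cam [ 0.15071162 -0.50280767  0.63840963]
lunch_box [0.475 0.024 0.002] 0.85
lunch_box [ 0.63  -0.246  0.002] 0.7
lid_top [0.473 0.029 0.087] 0.95
lid_top [ 0.434 -0.258  0.   ] 0.64
flap_left_hinge [0.478 0.093 0.084] 0.94
flap_right_hinge [ 0.471 -0.043  0.084] 0.83
flap_left_edge [0.488 0.106 0.134] 0.86
flap_left_edge [ 0.687 -0.176  0.   ] 0.3
mug [0.687 0.269 0.001] 0.96
mug [ 0.434  0.272 -0.001] 0.23
teaspoon [0.436 0.277 0.002] 0.6
glass [ 0.63  -0.244  0.002] 0.59
mandarin_a [ 0.436 -0.257  0.002] 0.8
mandarin_a [ 0.544 -0.277 -0.004] 0.76
spice_jar [ 0.689 -0.177 -0.003] 0.97
side cam [ 0.48739854 -0.82156739  0.75799246]
lunch_box [0.476 0.026 0.003] 0.6
lunch_box [ 0.439  0.272 -0.001] 0.2
lid_top [0.475 0.024 0.087] 0.79
flap_left_hinge [0.481 0.086 0.085] 0.7
flap_right_hinge [ 0.465 -0.037  0.083] 0.65
flap_left_edge [0.483 0.102 0.13 ] 0.7
flap_right_edge [ 0.467 -0.065  0.127] 0.71
mug [0.688 0.268 0.002] 0.69
teaspoon [ 0.437  0.27  -0.001] 0.6
teaspoon [0.482 0.088 0.086] 0.41
glass [ 0.628 -0.246 -0.002] 0.69
mandarin_a [ 0.442 -0.258  0.005] 0.97
mandarin_a [ 0.545 -0.273  0.   ] 0.85
spice_jar [ 0.696 -0.179  0.001] 0.86
```

View pics/both.png

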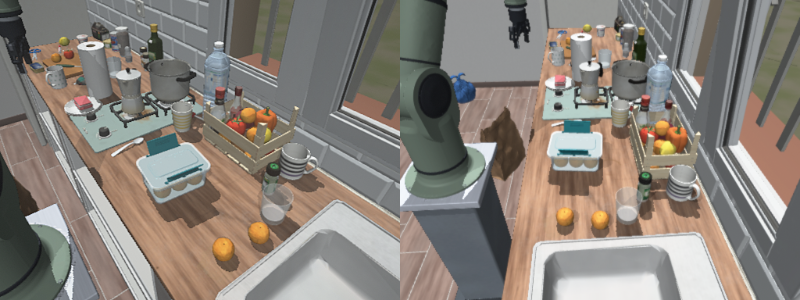

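The picture shows the box in the left pane at about (172,170), with both teal flaps up. The counter around it is clear: spoon behind it, mandarins in front, jar and crate to the far side. The network positions agree with this. The box centre is about (0.475, 0.026) with a yaw of about -0.1, and the flaps lean outward.

```bash
python3 -m jog '[[[-35,-32,0,0,0,0,0],[-35,-32,0,0,0,0,0],[-35,-32,0,0,0,0,0],[-35,-32,0,0,0,0,0],[-35,-32,0,0,0,0,0]]]'
python3 -m jog '[[[-35,-32,0,0,0,0,0],[-35,-32,0,0,0,0,0],[-35,-32,0,0,0,0,0],[-35,-32,0,0,0,0,0],[-35,-32,0,0,0,0,0]]]'
python3 -m jog '[[[0,0,0,0,0,0.142,0],[0,0,0,0,0,0.142,0],[0,0,0,0,0,0.142,0],[0,0,0,0,0,0.142,0],[0,0,0,0,0,0.142,0]]]'
python3 -m jog '[[[0,0,0,0,0,0.142,0],[0,0,0,0,0,0.142,0],[0,0,0,0,0,0.142,0],[0,0,0,0,0,0.142,0],[0,0,0,0,0,0,0]]]'
cat >> h.py <<'E'
C=np.array([0.475,0.026]); YAW=-0.1
def st():
    s=bot.observe(); p=np.array(s['position']); d=p[:2]-C
    ux=np.array([np.cos(YAW),np.sin(YAW)]); uy=np.array([-ux[1],ux[0]])
    print('t',s['clock'],'box x,y mm',np.round([d@ux*1e3,d@uy*1e3],1),'tipz mm',round((p[2]-bot.tip_reach)*1e3,1),'rpy',np.round(s['tool_rot'],3),'F',np.round(s['force'],1),'reach',bot.tip_reach); return s
E
python3 -c "
from h import *
st()
p=shot('wrist','w1.png')
print(bot.observe()['grip_width'])
P=shot('side','s1.png')
for q in ['lid_top','flap_left_hinge','flap_right_hinge','flap_left_edge','flap_right_edge']:
  for pp in (p,P):
    for r in bot.spot_point(q,pp)[:1]: print(q,np.round(r['xyz'],3),round(r['conf'],2))
a=cv2.imread('pics/w1.png');b=cv2.imread('pics/s1.png')[60:252,90:346];b=cv2.resize(b,(512,384))
cv2.imwrite('pics/both1.png',cv2.resize(np.hstack([a,b]),(800,300)))
"
```

```text
clock: 1.7
position: [0.3398, 0.3611, 0.3041]
tool_rot: [3.141, 0.0, 2.75]
force: [1.2, 0.8, -0.5]
grip_width: 0.0122
finger_force: 0.0
clock: 2.2
position: [0.4405, 0.1464, 0.3042]
tool_rot: [3.141, 0.001, 2.75]
force: [1.3, 0.1, -0.4]
grip_width: 0.0
finger_force: 0.0
clock: 2.7
position: [0.44, 0.1482, 0.304]
tool_rot: [3.141, -0.0, 2.034]
force: [0.4, -0.2, 0.5]
grip_width: 0.0002
finger_force: 0.0
clock: 3.2
position: [0.4399, 0.1484, 0.304]
tool_rot: [3.141, 0.0, 1.469]
force: [-0.4, 0.6, 0.4]
grip_width: -0.0002
finger_force: 0.0
t 3.2 box x,y mm [-47.1 118.2] tipz mm 231.4 rpy [3.141 0.    1.469] F [-0.4  0.6  0.4] reach 0.0726
0.00026081883283193857
lid_top [0.474 0.026 0.088] 0.84
lid_top [0.476 0.024 0.09 ] 0.66
flap_left_hinge [0.484 0.093 0.087] 0.88
flap_left_hinge [0.483 0.089 0.086] 0.81
flap_right_hinge [ 0.468 -0.039  0.084] 0.65
flap_left_edge [0.484 0.101 0.132] 0.91
flap_left_edge [0.484 0.102 0.133] 0.77
flap_right_edge [ 0.691 -0.177 -0.   ] 0.21
flap_right_edge [ 0.466 -0.066  0.126] 0.76
```

View pics/both1.png

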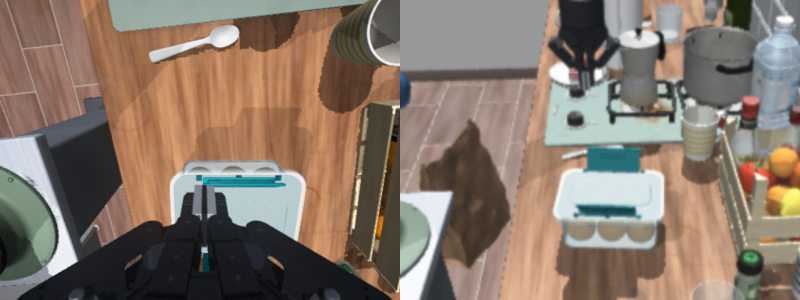

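The wrist view shows the left flap at about (240,182), nearly edge-on and parallel to the tool's y. The tool yaw matches the box. The closed fingers are between the flaps' ends and need to move 47 mm along the box x.

```bash
python3 -m jog '[[[-30,16,0,0,0,0,0],[-30,16,0,0,0,0,0],[-30,15,20,0,0,0,0],[0,0,35,0,0,0,0],[0,0,35,0,0,0,0]]]' >/dev/null
python3 -m jog '[[[0,0,20,0,0,0,0],[0,0,10,0,0,0,0],[0,0,0,0,0,0,0]]]' >/dev/null
python3 -c "
from h import *
st()"
# outward push
python3 -m jog '[[[15,0,0,0,0,0,0],[15,0,0,0,0,0,0],[10,0,0,0,0,0,0],[10,0,3,0,0,0,0],[0,0,0,0,0,0,0]]]'
python3 -c "
from h import *
st()
P=shot('side','s2.png')
for q in ['lid_top','flap_left_hinge','flap_left_edge']:
    for r in bot.spot_point(q,P)[:1]: print(q,np.round(r['xyz'],3),round(r['conf'],2))
"
```

```text
t 4.6 box x,y mm [-0.2 28. ] tipz mm 110.6 rpy [-3.140e+00  1.000e-03  1.472e+00] F [-0.2 -0.7 -0. ] reach 0.0726
clock: 5.1
position: [0.4827, 0.1056, 0.1808]
tool_rot: [-3.142, -0.0, 1.474]
force: [0.4, 0.5, 0.4]
grip_width: -0.0003
finger_force: 0.0
t 5.1 box x,y mm [-0.3 80. ] tipz mm 108.2 rpy [-3.142 -0.     1.474] F [0.4 0.5 0.4] reach 0.0726
lid_top [0.476 0.028 0.088] 0.77
flap_left_hinge [0.482 0.088 0.088] 0.55
flap_left_edge [0.487 0.13  0.111] 0.6
```

```bash
python3 -m jog '[[[8,0,12,0,0,0,0],[8,0,14,0,0,0,0],[3,0,11,0,0,0,0],[3,0,12,0,0,0,0],[2,0,11,0,0,0,0]]]'
python3 -m jog '[[[0,0,8,0,0,0,0],[0,0,0,0,0,0,0]]]'
python3 -c "
from h import *
st()
for n in ('scene','wrist'):
  P=shot(n,n+'3.png')
  for q in ['lid_top','flap_left_hinge','flap_left_edge']:
    for r in bot.spot_point(q,P)[:1]: print(q,np.round(r['xyz'],3),round(r['conf'],2))
a=cv2.imread('pics/wrist3.png');b=cv2.imread('pics/scene3.png')[150:278,150:320];b=cv2.resize(b,(512,384))
cv2.imwrite('pics/both3.png',cv2.resize(np.hstack([a,b]),(800,300)))
"
```

```text
clock: 5.8
position: [0.4849, 0.1278, 0.1195]
tool_rot: [-3.141, 0.0, 1.472]
force: [0.2, -1.1, 0.6]
grip_width: -0.0
finger_force: 0.0
clock: 6.0
position: [0.4847, 0.1273, 0.1118]
tool_rot: [-3.14, 0.001, 1.471]
force: [-0.4, 0.1, 0.2]
grip_width: 0.0
finger_force: 0.1
t 6.0 box x,y mm [ -0.5 101.7] tipz mm 39.2 rpy [-3.140e+00  1.000e-03  1.471e+00] F [-0.4  0.1  0.2] reach 0.0726
lid_top [0.477 0.027 0.087] 0.69
flap_left_hinge [0.481 0.09  0.082] 0.53
flap_left_edge [0.488 0.117 0.051] 0.7
```

View pics/both3.png

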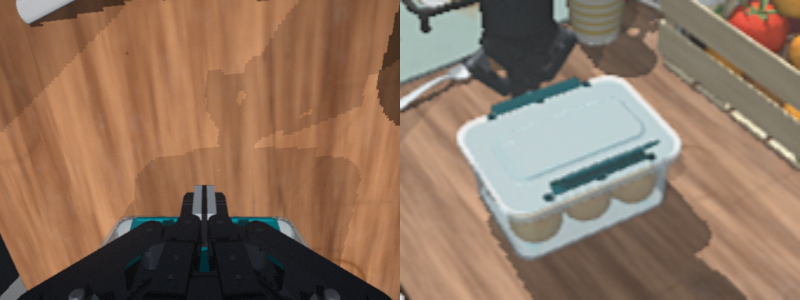

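Left pane: the flap lies outside the wall under the fingers, with teal visible at (150,220) and (265,220). Right pane: it is folded over at (540,97). Next I'll press inward and down.

```bash
python3 -m jog '[[[-4,0,1,0,0,0,0],[-3,0,1,0,0,0,0],[-3,0,1,0,0,0,0],[0,0,0,0,0,0,0]]]' | grep -E 'pos|force'
python3 -m jog '[[[-2,0,1,0,0,0,0],[-1,0,1,0,0,0,0],[0,0,0,0,0,0,0]]]' | grep -E 'pos|force'
python3 -c "
from h import *
st()
for n in ('scene','side'):
  P=shot(n,n+'4.png')
  for q in ['lid_top','flap_left_hinge','flap_left_edge']:
    for r in bot.spot_point(q,P)[:1]: print(q,np.round(r['xyz'],3),round(r['conf'],2))
"
```

```text
position: [0.4842, 0.1176, 0.1098]
force: [0.1, 2.8, -3.1]
finger_force: 1.9
position: [0.4838, 0.1142, 0.1078]
force: [0.5, 0.9, -0.7]
finger_force: 0.0
t 7.1 box x,y mm [-0.1 88.6] tipz mm 35.2 rpy [-3.141  0.     1.471] F [ 0.5  0.9 -0.7] reach 0.0726
lid_top [0.478 0.027 0.085] 0.75
flap_left_hinge [0.478 0.088 0.083] 0.7
flap_left_edge [0.487 0.104 0.044] 0.51
lid_top [0.474 0.021 0.09 ] 0.8
flap_left_hinge [0.48  0.085 0.087] 0.5
```

```bash
python3 -m jog '[[[-2,0,1,0,0,0,0],[0,0,0,0,0,0,0]]]' | grep -E 'pos|force'
python3 -m jog '[[[-2,0,1,0,0,0,0],[0,0,0,0,0,0,0]]]' | grep -E 'pos|force'
python3 -c "
from h import *
st()"
```

```text
position: [0.4837, 0.1127, 0.1068]
force: [0.7, 0.6, -0.8]
finger_force: 0.0
position: [0.4836, 0.1113, 0.106]
force: [-0.5, 4.6, 2.6]
finger_force: 0.0
t 7.9 box x,y mm [ 0.  85.7] tipz mm 33.4 rpy [ 3.141e+00 -1.000e-03  1.472e+00] F [-0.5  4.6  2.6] reach 0.0726
```

```bash
python3 -m jog '[[[25,0,0,0,0,0,0],[0,0,-40,0,0,0,0],[0,0,-45,0,0,0,0],[0,0,-35,0,0,0,0],[0,0,0,0,0,0,0]]]' | grep pos
python3 -c "
from h import *
st()
for n in ('scene','wrist','side'):
  P=shot(n,n+'5.png')
  for q in ['lid_top','flap_left_edge','flap_right_edge','flap_left_hinge','flap_right_hinge']:
    for r in bot.spot_point(q,P)[:1]: print(n,q,np.round(r['xyz'],3),round(r['conf'],2))
a=cv2.imread('pics/wrist5.png');b=cv2.imread('pics/scene5.png')[150:278,150:320];b=cv2.resize(b,(512,384))
cv2.imwrite('pics/both5.png',cv2.resize(np.hstack([a,b]),(800,300)))
"
```

```text
position: [0.4873, 0.1358, 0.2298]
t 8.4 box x,y mm [  1.3 110.5] tipz mm 157.2 rpy [ 3.136e+00 -3.000e-03  1.472e+00] F [ 0.9 -0.6  0.1] reach 0.0726
scene lid_top [0.478 0.025 0.09 ] 0.71
scene flap_right_edge [ 0.463 -0.068  0.128] 0.66
scene flap_left_hinge [ 0.476  0.02  -0.001] 0.57
scene flap_right_hinge [ 0.469 -0.048  0.086] 0.77
wrist lid_top [0.475 0.021 0.087] 0.96
wrist flap_left_edge [0.484 0.095 0.038] 0.98
wrist flap_left_hinge [0.482 0.097 0.039] 0.26
side lid_top [0.475 0.02  0.088] 0.58
side flap_left_edge [0.485 0.095 0.038] 0.6
side flap_right_edge [ 0.466 -0.072  0.126] 0.69
side flap_left_hinge [0.482 0.084 0.087] 0.45
side flap_right_hinge [ 0.469 -0.041  0.085] 0.58
```

View pics/both5.png

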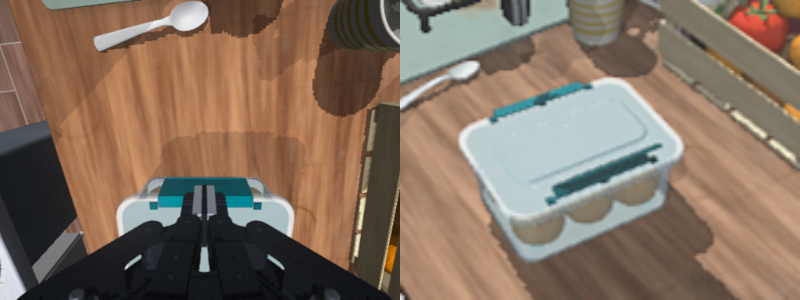

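The wrist view shows the teal flap flat down the wall at about (205,190). Its edge is at z 0.038 with a 12 mm offset, so it's locked. The box has shifted only about 4 mm. Now the right flap, mirrored.

```bash
sed -i 's/0.475,0.026/0.476,0.022/' h.py
python3 -m jog '[[[-47,0,0,0,0,0,0],[-47,0,0,0,0,0,0],[-46,0,0,0,0,0,0],[0,0,25,0,0,0,0],[0,0,20,0,0,0,0]]]' >/dev/null
python3 -m jog '[[[0,0,0,0,0,0,0],[-15,0,0,0,0,0,0],[-15,0,0,0,0,0,0],[-12,0,0,0,0,0,0],[-10,0,3,0,0,0,0]]]' | grep force
python3 -m jog '[[[0,0,0,0,0,0,0]]]' >/dev/null
python3 -c "
from h import *
st()
P=shot('side','s6.png')
for q in ['lid_top','flap_right_hinge','flap_right_edge']:
    for r in bot.spot_point(q,P)[:1]: print(q,np.round(r['xyz'],3),round(r['conf'],2))
"
```

```text
force: [1.0, 1.1, -0.1]
finger_force: 0.1
t 10.4 box x,y mm [ -1.3 -79. ] tipz mm 105.4 rpy [3.141 0.    1.47 ] F [-0.2  0.6 -0.2] reach 0.0726
lid_top [0.477 0.019 0.087] 0.76
flap_right_hinge [ 0.466 -0.044  0.084] 0.79
flap_right_edge [ 0.465 -0.084  0.107] 0.5
```

```bash
python3 -m jog '[[[-8,0,10,0,0,0,0],[-8,0,14,0,0,0,0],[-3,0,11,0,0,0,0],[-3,0,12,0,0,0,0],[-2,0,11,0,0,0,0]]]' | grep -E 'pos|force'
python3 -m jog '[[[0,0,8,0,0,0,0],[0,0,0,0,0,0,0]]]' | grep -E 'pos|force'
python3 -c "
from h import *
st()
for n in ('scene','side'):
  P=shot(n,n+'7.png')
  for q in ['lid_top','flap_right_hinge','flap_right_edge']:
    for r in bot.spot_point(q,P)[:1]: print(q,np.round(r['xyz'],3),round(r['conf'],2))
a=cv2.imread('pics/side7.png')[140:268,150:320];b=cv2.imread('pics/scene7.png')[150:278,150:320]
cv2.imwrite('pics/both7.png',cv2.resize(np.hstack([a,b]),(800,300)))
"
```

```text
position: [0.4644, -0.0795, 0.1188]
force: [-0.3, 0.2, 0.0]
finger_force: 0.0
position: [0.4642, -0.0792, 0.1108]
force: [0.5, -0.1, -0.2]
finger_force: 0.1
t 11.3 box x,y mm [  -1.7 -101.9] tipz mm 38.2 rpy [-3.14   0.     1.472] F [ 0.5 -0.1 -0.2] reach 0.0726
lid_top [0.478 0.025 0.087] 0.67
flap_right_hinge [ 0.47  -0.045  0.085] 0.61
flap_right_edge [ 0.465 -0.066  0.048] 0.75
lid_top [0.478 0.021 0.085] 0.78
flap_right_hinge [ 0.467 -0.044  0.088] 0.75
flap_right_edge [ 0.47  -0.067  0.042] 0.75
```

View pics/both7.png

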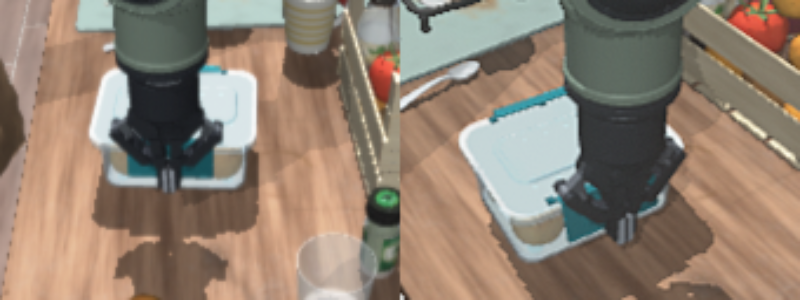

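The right flap hangs down outside, at (170,160) in the left pane, with the fingers outside it. Next I'll press it in.

```bash
python3 -m jog '[[[4,0,1,0,0,0,0],[3,0,1,0,0,0,0],[3,0,1,0,0,0,0],[0,0,0,0,0,0,0]]]' | grep -E 'pos|force'
python3 -m jog '[[[2,0,1,0,0,0,0],[1,0,1,0,0,0,0],[0,0,0,0,0,0,0]]]' | grep -E 'pos|force'
python3 -m jog '[[[2,0,1,0,0,0,0],[0,0,0,0,0,0,0]]]' | grep -E 'pos|force'
python3 -m jog '[[[2,0,1,0,0,0,0],[0,0,0,0,0,0,0]]]' | grep -E 'pos|force'
python3 -c "
from h import *
st()"
```

```text
position: [0.4656, -0.0692, 0.1088]
force: [0.1, -2.2, -0.8]
finger_force: 0.0
position: [0.4659, -0.0669, 0.1069]
force: [0.3, -8.3, 3.3]
finger_force: 0.0
position: [0.4661, -0.0648, 0.1059]
force: [-0.4, -6.6, 3.0]
finger_force: 0.0
position: [0.4663, -0.0629, 0.1049]
force: [-0.1, -6.1, 2.7]
finger_force: 0.0
t 12.8 box x,y mm [ -1.2 -85.4] tipz mm 32.3 rpy [3.141e+00 1.000e-03 1.471e+00] F [-0.1 -6.1  2.7] reach 0.0726
```

```bash
python3 -m jog '[[[-30,0,0,0,0,0,0],[0,0,-40,0,0,0,0],[0,0,-45,0,0,0,0],[0,0,-35,0,0,0,0],[0,0,0,0,0,0,0]]]' >/dev/null
python3 -m jog '[[[-45,0,-30,0,0,0,0],[-45,0,-30,0,0,0,0],[0,0,-30,0,0,0,0],[0,0,0,0,0,0,0]]]' | grep pos
python3 -c "
from h import *
st()
for n in ('scene','wrist','side'):
  P=shot(n,n+'8.png')
  for q in ['lunch_box','lid_top','flap_left_edge','flap_right_edge','flap_left_hinge','flap_right_hinge']:
    for r in bot.spot_point(q,P)[:1]: print(n,q,np.round(r['xyz'],3),round(r['conf'],2))
a=cv2.imread('pics/wrist8.png');b=cv2.imread('pics/scene8.png')[150:278,150:320];b=cv2.resize(b,(512,384))
cv2.imwrite('pics/both8.png',cv2.resize(np.hstack([a,b]),(800,300)))
"
```

```text
position: [0.4558, -0.1761, 0.3128]
t 13.7 box x,y mm [  -0.3 -199.2] tipz mm 240.2 rpy [3.137 0.    1.47 ] F [ 0.6  0.4 -1.4] reach 0.0726
scene lunch_box [0.476 0.027 0.   ] 0.7
scene lid_top [0.476 0.033 0.088] 0.78
scene flap_left_edge [0.489 0.106 0.044] 0.58
scene flap_right_edge [ 0.469 -0.052  0.042] 0.56
scene flap_left_hinge [0.48  0.097 0.083] 0.49
scene flap_right_hinge [ 0.471 -0.038  0.084] 0.79
wrist flap_right_edge [ 0.466 -0.048  0.043] 0.79
wrist flap_right_hinge [ 0.47  -0.039  0.082] 0.91
side lunch_box [0.48  0.031 0.001] 0.82
side lid_top [ 0.625 -0.248 -0.002] 0.61
side flap_left_edge [0.484 0.104 0.042] 0.48
side flap_right_edge [ 0.468 -0.046  0.039] 0.58
side flap_left_hinge [0.483 0.092 0.085] 0.46
side flap_right_hinge [ 0.468 -0.034  0.088] 0.79
```

View pics/both8.png

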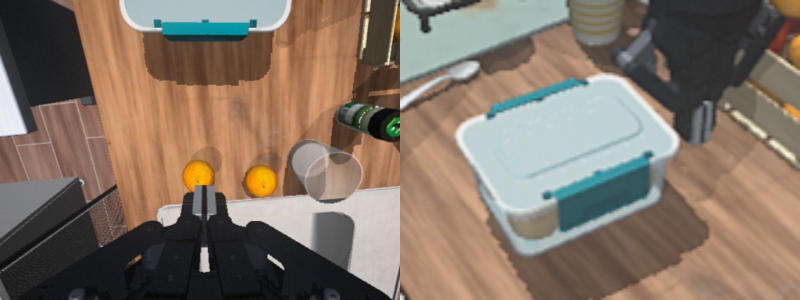

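```bash
python3 -c "
from h import *
D={}
for i in range(4):
 for n in ('scene','wrist','side'):
  P=bot.grab_frame(n)
  for q in ['flap_left_edge','flap_right_edge','flap_left_hinge','flap_right_hinge']:
    for r in bot.spot_point(q,P)[:1]:
      if r['conf']>.4: D.setdefault((q,n),[]).append(r['xyz'])
for k,v in sorted(D.items()): print(k,len(v),np.round(np.median(v,0),4))
"
```

```text
('flap_left_edge', 'scene') 4 [0.4858 0.1074 0.0436]
('flap_left_edge', 'side') 3 [0.4839 0.1049 0.04  ]
('flap_left_hinge', 'scene') 4 [0.4796 0.0958 0.0838]
('flap_left_hinge', 'side') 4 [0.4811 0.092  0.086 ]
('flap_right_edge', 'scene') 4 [ 0.4687 -0.0492  0.0424]
('flap_right_edge', 'side') 4 [ 0.4675 -0.0484  0.0397]
('flap_right_edge', 'wrist') 4 [ 0.4672 -0.0458  0.0406]
('flap_right_hinge', 'scene') 4 [ 0.4702 -0.0378  0.0861]
('flap_right_hinge', 'side') 3 [ 0.4683 -0.0349  0.0864]
('flap_right_hinge', 'wrist') 4 [ 0.4696 -0.0402  0.0816]
```

```bash
python3 -c "
from workcell import bot
print(bot.job_done())"
```

```text
the job is handed in; nothing more can be done
None
```

I pressed both flaps home and handed the job in. By the camera measurements both are locked and the box has moved only a few millimetres; the judge gave no verdict.

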